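Close the project case in the electronics lab

ROBOT

A 6-joint arm with a two-finger parallel gripper is mounted at the origin on the work surface. World frame = base frame: x ahead of the robot, y to its left, z up, the work surface at z = 0. Lengths are in m, angles in rad, forces in N, time in s.
With the tool pointing down it reaches from about 0.25 to 0.775 m from the base axis. Payload 4 kg.
Tool frame: the origin (TCP) lies midway between the tips of the shut fingers; the grasp point (between the pads) lies robot.hold_point_z behind it (robot.hold_point_z is the distance from the TCP to the grasp point, in m); x points along the fingers, z is the direction in which the jaws open and shut, and the axes are right-handed (so a half turn about x gives the same grasp; the last joint's range is limited). The gripper opens to 94 mm and grips with 3 to 60 N. Pads are 16 mm wide; open, the fingers measure 119 mm over their backs; the gripper's body (75 mm by 177 mm) begins 78 mm behind the grasp point.
Start: joints at [-1.452, 0.087, 1.371, -0, 1.684, -0.103], TCP at [0.121, -0.537, 0.206] pointing down, gripper open.
Joint ranges: [-3.1, 3.1], [-0.76, 2.03], [0.27, 2.55], [-1.08, 4.22], [0.17, 2.65], [-2.57, 2.57]. Speed limits (rad/s): [2.79, 2.79, 3.14, 3.14, 3.14, 3.14].

INTERFACE

Orientations are given as a rotation vector (axis times angle).
In Python, from workcell import robot gives the robot as it stands.
- The arm moves only by the shell command python3 -m creep 'ROWS'. ROWS is JSON, a list of rows, each an object of numbers: "tx", "ty", "tz": the shift along the world's x, y, z in mm; "ax", "ay", "az": the turn, a rotation vector about the world's x, y, z in rad; "gripper": the opening, from -1 (shut) to 1 (fully open). In form: [{"tx": .., "ty": .., "tz": .., "ax": .., "ay": .., "az": .., "gripper": ..}, ...]. A call has 1 to 12 rows; each row is the pose to reach, as a shift and turn from the pose commanded when the call began; what a row does not reach only later rows make up. A row lasts 1/10 s, in which the tool goes at most 50 mm and 8.59 degrees, less where a joint would pass 70% of its speed; a pose out of reach is approached as far as the arm can. A call with a gripper value outside its range is refused whole. The fingers move at their own pace and stop on an object; the grip force is fixed at half the most. Time passes only in rows, so rows that repeat a pose let the fingers close. It gives the time, the measured TCP pose, the force and the opening at its end, in the units of the state.
- robot.read_state(): the state, without advancing time (a new reading comes with each control period).
- robot.capture(name): name is "side" or "top"; returns the picture (480x640x3 uint8, blue, green, red); there is no depth.
- robot.calibration(name): a dict with "fx", "fy", "cx", "cy" (pixels), "view" (4x4, takes a point from world to camera coordinates). Camera axes: x right, y up, looking along -z (the intrinsics and any distortion apply to the point x, -y, -z); pixel columns grow to the right and rows downward; lengths in m; the calibration is good to about 2 mm. A picture is of the moment at which its call begins. calibration takes no time and is no camera call.
- robot.close_job(): hands the job in, once; it reports no verdict.
The state is a dict: "time": time; "joints": joint angles; "dq": joint speeds; "effort": joint torques, N m; "position": TCP position; "orientation": TCP orientation; "force": force on the tool from outside, world axes, zero at the start; "torque": the same for the moment, N m; "grip_width": finger opening in m.
Only numpy, scipy, OpenCV 4.12 (cv2) and the standard library are available. Lean on these libraries where they do the work, as an engineer would, in place of code of your own. Each camera call takes 0.05 s, during which the arm holds its last target. There are 200 camera calls.

TASK

Close the orange project case: fold its silver tuck flap down flat first, then fold the orange cover flap down flat over it. Leave the open brown carton alone where it stands.

Things in the scene. Friction and masses are not known exactly. Their poses are not given: they have to be found in the camera images.
- case: Orange card case with foil-silver inside and a circuit board and battery holder on its floor; 200 mm (its x) by 160 mm (its y) by 90 mm high, open at the top, heavy: it does not slide. Origin: centre of its underside, on the work surface; z up. It has two flaps, each 192 mm wide along the case's x, 4 mm thick and centred on the case's x = 0.
- tuck_flap (a joint): Silver flap, 75 mm long from hinge to free edge, hinged along the top of the case's +y wall: the hinge line is parallel to the case's x axis at case y = +80 mm, z = 90 mm. 0 rad = folded down level over the opening (reaching from the hinge towards the case's -y, top face 94 mm above the table), 1.57 = upright, more = leaning outwards, 2.2 = limit. The crease is stiff (about 0.05 N m): the flap stays at whatever angle it is left, and about 1 N near the free edge folds it.
- cover_flap (a joint): Orange flap, orange on both faces, 105 mm long from hinge to free edge, hinged along the top of the case's -y wall: the hinge line is parallel to the case's x axis at case y = -80 mm, z = 94 mm. 0 rad = folded down level (reaching from the hinge towards the case's +y, top face 98 mm above the table, overlapping the tuck flap by 20 mm), 1.57 = upright, more = leaning outwards, 2.2 = limit. Same stiff crease: it stays where it is left.
- carton: Bystander: loose plain brown carton, 200 mm (its x) by 150 mm (its y), 80 mm high, with four stiff flaps standing open to about 135 mm above the table and leaning outwards by up to 30 mm. Origin: centre of its underside. It stands on the other side from the case; to be left alone.

How it is judged:
By the outcome, as a careful person would: the job done as asked, in the order asked, and still so for the second after the job is handed in, with the robot touching nothing.
It also fails if it takes over 42 s, if anything falls off the work surface, if the arm or the gripper's body presses on something with over 40 N, if the wrist force passes 120 N, or if a joint passes its speed limit or range.

## Working session

There is one attempt and no reset: what is moved stays moved. The work goes in short steps, Python scripts to look and compute and a shell command to move; the robot and the scene stay as the last step left them, time stands still between calls to the robot, and variables do not carry over. Pictures are saved under pics/ and viewed, about 8 in all and at most 12, crops included, and the job is handed in when it is done.

```bash
mkdir -p pics; python3 - <<'E'
from workcell import robot
import cv2,numpy as np
for n in("side","top"):
    im=robot.capture(n);cv2.imwrite(f"pics/{n}0.png",im)
    c=robot.calibration(n);print(n,{k:np.round(np.array(v),3).tolist() for k,v in c.items()})
s=robot.read_state();print(s["position"],s["orientation"],s["time"],robot.hold_point_z)
E
```

```text
side {'fx': 531.252, 'fy': 531.252, 'cx': 318.448, 'cy': 232.559, 'view': [[-0.806, -0.591, 0.005, 0.418], [0.407, -0.549, 0.73, -0.28], [-0.429, 0.59, 0.684, -0.938], [0.0, 0.0, 0.0, 1.0]]}
top {'fx': 436.687, 'fy': 436.687, 'cx': 316.836, 'cy': 239.118, 'view': [[0.069, -0.998, -0.004, -0.032], [0.977, 0.067, 0.203, -0.515], [-0.202, -0.018, 0.979, -0.947], [0.0, 0.0, 0.0, 1.0]]}
[ 0.12093416 -0.53603518  0.20442585] [ 1.04566055  1.30740794 -1.0432995 ] 0.1 0.0188
```

View pics/top0.png

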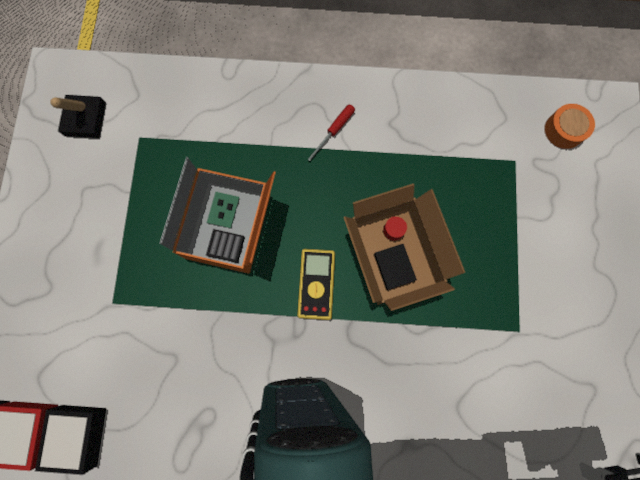

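View pics/side0.png

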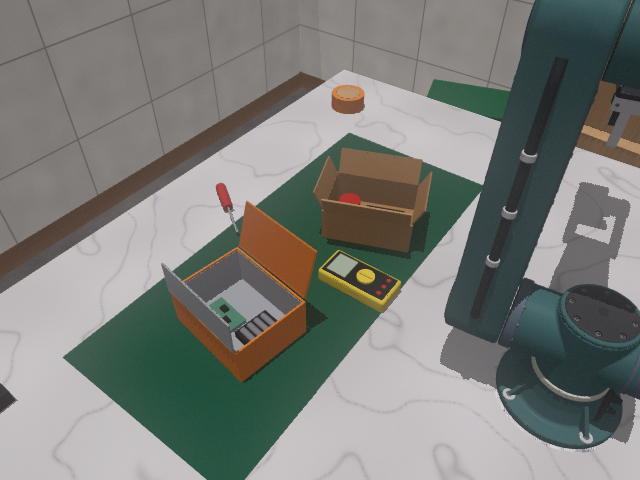

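The case is left at about (225,220) in the top view, with the silver flap leaning outwards on its left and the orange cover about upright on its right. The carton is at (405,250). I'll zoom in for the corners.

```bash
python3 - <<'E'
import cv2,numpy as np
a=cv2.imread("pics/top0.png")[145:285,150:300];b=cv2.imread("pics/side0.png")[195:385,155:325]
a=cv2.resize(a,None,fx=2.6,fy=2.6,interpolation=2);b=cv2.resize(b,None,fx=2.3,fy=2.3,interpolation=2)
h=np.zeros((440,790,3),np.uint8);h[:a.shape[0],:a.shape[1]]=a;h[:b.shape[0],395:395+b.shape[1]]=b
cv2.imwrite("pics/z0.png",h)
E
```

```text
(no output)
```

View pics/z0.png

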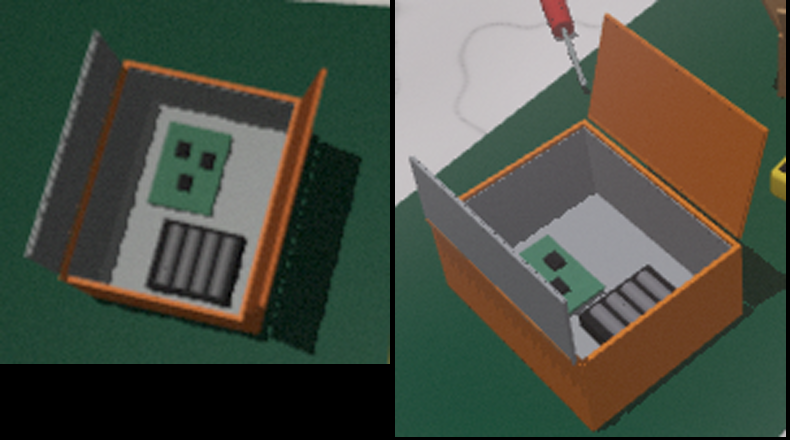

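```bash
cat >h.py <<'E'
from workcell import robot
import cv2,numpy as np
C={n:robot.calibration(n) for n in("side","top")}
def P(n):
    c=C[n];K=np.array([[c["fx"],0,c["cx"]],[0,c["fy"],c["cy"]],[0,0,1]])
    return K@np.diag([1,-1,-1])@np.array(c["view"])[:3]
def plane(n,uv,z):
    M=P(n);H=np.c_[M[:,0],M[:,1],M[:,2]*z+M[:,3]];p=np.linalg.solve(H,[*uv,1]);return p[:2]/p[2]
def tri(t,s):
    X=cv2.triangulatePoints(P("top"),P("side"),np.array(t,float).reshape(2,1),np.array(s,float).reshape(2,1))[:,0];return X[:3]/X[3]
E
python3 - <<'E'
from h import *
T=lambda x,y:(150+x/2.6,145+y/2.6);S=lambda x,y:(155+(x-395)/2.3,195+y/2.3)
r=[plane("top",T(*p),.09) for p in((124,63),(63,280),(243,322),(302,98))]
print(np.round(r,3))
for i in range(4):print(np.linalg.norm(r[i]-r[i-1]))
print("side rim",[plane("side",S(*p),z).round(3) for p,z in(((585,122),.09),((740,242),.09),((580,362),.09),((596,430),0))])
ds=r[0]-r[1];print("yaw",np.degrees(np.arctan2(-ds[1],-ds[0])),np.degrees(np.arctan2(ds[1],ds[0])))
print("cov",tri(T(325,70),S(608,15)),tri(T(263,332),S(768,130)),tri(T(265,310),S(768,130)))
print("tuck",tri(T(95,32),S(412,157)),tri(T(27,256),S(577,297)),tri(T(27,256),S(577,360)))
E
```

```text
[[0.652 0.285]
 [0.457 0.312]
 [0.432 0.157]
 [0.631 0.126]]
0.16023005128011628
0.1973003184984529
0.1570819024675148
0.2013652415133578
side rim [array([0.625, 0.131]), array([0.434, 0.157]), array([0.46 , 0.316]), array([0.456, 0.315])]
yaw 172.03657825598782 -7.963421744012186
cov [0.61966991 0.0947291  0.19051862] [0.42118779 0.12694806 0.19677791] [0.43048154 0.12397095 0.19086131]
tuck [0.64976071 0.28795622 0.16355949] [0.45762349 0.31344081 0.16799081] [0.45816861 0.32929564 0.11548959]
```

```bash
python3 - <<'E'
from h import *
from scipy.spatial.transform import Rotation as R
s=robot.read_state();A=R.from_rotvec(s["orientation"]).as_matrix();print(A.round(3))
z=A[:,2];print("jaw",np.degrees(np.arctan2(z[1],z[0])))
c=np.array([.543,.221]);ex=np.array([.9903,-.1385]);ey=np.array([.1385,.9903])
p=np.array(s["position"])
for y,zz in((.135,.28),(.135,.15),(-.17,.28)):print(y,((np.r_[c+ey*y,zz]-p)*1e3).round())
E
```

```text
[[-0.     0.976  0.22 ]
 [ 0.002  0.22  -0.976]
 [-1.     0.    -0.002]]
jaw -77.29180836468326
0.135 [441. 891.  76.]
0.135 [441. 891. -54.]
-0.17 [399. 589.  76.]
```

```bash
python3 -m creep '[{"tx":0,"ty":0,"tz":76,"gripper":-1},{"tx":0,"ty":0,"tz":76,"gripper":-1},{"tx":220,"ty":445,"tz":90,"az":0.6,"gripper":-1},{"tx":220,"ty":445,"tz":90,"az":0.6,"gripper":-1},{"tx":220,"ty":445,"tz":90,"az":0.6,"gripper":-1},{"tx":220,"ty":445,"tz":90,"az":0.6,"gripper":-1},{"tx":220,"ty":445,"tz":90,"az":0.6,"gripper":-1},{"tx":220,"ty":445,"tz":90,"az":0.6,"gripper":-1},{"tx":220,"ty":445,"tz":90,"az":0.6,"gripper":-1},{"tx":220,"ty":445,"tz":90,"az":0.6,"gripper":-1},{"tx":220,"ty":445,"tz":90,"az":0.6,"gripper":-1},{"tx":220,"ty":445,"tz":90,"az":0.6,"gripper":-1}]'
python3 -m creep '[{"tx":221,"ty":446,"tz":0,"az":0.61,"gripper":-1},{"tx":221,"ty":446,"tz":0,"az":0.61,"gripper":-1},{"tx":221,"ty":446,"tz":0,"az":0.61,"gripper":-1},{"tx":221,"ty":446,"tz":0,"az":0.61,"gripper":-1},{"tx":221,"ty":446,"tz":0,"az":0.61,"gripper":-1},{"tx":221,"ty":446,"tz":0,"az":0.61,"gripper":-1},{"tx":221,"ty":446,"tz":0,"az":0.61,"gripper":-1},{"tx":221,"ty":446,"tz":0,"az":0.61,"gripper":-1},{"tx":221,"ty":446,"tz":0,"az":0.61,"gripper":-1},{"tx":221,"ty":446,"tz":0,"az":0.61,"gripper":-1},{"tx":221,"ty":446,"tz":0,"az":0.61,"gripper":-1},{"tx":221,"ty":446,"tz":0,"az":0.61,"gripper":-1}]'
```

```text
invalid input at $[0]: expected keys tx, ty, tz, ax, ay, az, gripper
invalid input at $[0]: expected keys tx, ty, tz, ax, ay, az, gripper
```

```bash
python3 -m creep '[{"tx":0,"ty":0,"tz":76,"ax":0,"ay":0,"az":0,"gripper":-1},{"tx":0,"ty":0,"tz":76,"ax":0,"ay":0,"az":0,"gripper":-1},{"tx":220,"ty":445,"tz":90,"ax":0,"ay":0,"az":0.6,"gripper":-1},{"tx":220,"ty":445,"tz":90,"ax":0,"ay":0,"az":0.6,"gripper":-1},{"tx":220,"ty":445,"tz":90,"ax":0,"ay":0,"az":0.6,"gripper":-1},{"tx":220,"ty":445,"tz":90,"ax":0,"ay":0,"az":0.6,"gripper":-1},{"tx":220,"ty":445,"tz":90,"ax":0,"ay":0,"az":0.6,"gripper":-1},{"tx":220,"ty":445,"tz":90,"ax":0,"ay":0,"az":0.6,"gripper":-1},{"tx":220,"ty":445,"tz":90,"ax":0,"ay":0,"az":0.6,"gripper":-1},{"tx":220,"ty":445,"tz":90,"ax":0,"ay":0,"az":0.6,"gripper":-1},{"tx":220,"ty":445,"tz":90,"ax":0,"ay":0,"az":0.6,"gripper":-1},{"tx":220,"ty":445,"tz":90,"ax":0,"ay":0,"az":0.6,"gripper":-1}]'
```

```text
time: 1.3
position: [0.3412, -0.0894, 0.2954]
orientation: [0.586, 1.49, -0.586]
force: [-0.4, -0.0, -0.7]
grip_width: 0.0021
```

```bash
python3 -m creep '[{"tx":221,"ty":446,"tz":0,"ax":0,"ay":0,"az":0.61,"gripper":-1},{"tx":221,"ty":446,"tz":0,"ax":0,"ay":0,"az":0.61,"gripper":-1},{"tx":221,"ty":446,"tz":0,"ax":0,"ay":0,"az":0.61,"gripper":-1},{"tx":221,"ty":446,"tz":0,"ax":0,"ay":0,"az":0.61,"gripper":-1},{"tx":221,"ty":446,"tz":0,"ax":0,"ay":0,"az":0.61,"gripper":-1},{"tx":221,"ty":446,"tz":0,"ax":0,"ay":0,"az":0.61,"gripper":-1},{"tx":221,"ty":446,"tz":0,"ax":0,"ay":0,"az":0.61,"gripper":-1},{"tx":221,"ty":446,"tz":0,"ax":0,"ay":0,"az":0.61,"gripper":-1},{"tx":221,"ty":446,"tz":0,"ax":0,"ay":0,"az":0.61,"gripper":-1},{"tx":221,"ty":446,"tz":0,"ax":0,"ay":0,"az":0.61,"gripper":-1},{"tx":221,"ty":446,"tz":0,"ax":0,"ay":0,"az":0.61,"gripper":-1},{"tx":221,"ty":446,"tz":0,"ax":0,"ay":0,"az":0.61,"gripper":-1}]'
```

```text
time: 2.5
position: [0.5619, 0.3551, 0.2925]
orientation: [0.106, 1.572, -0.111]
force: [-0.7, 0.8, 0.7]
grip_width: 0.0005
```

```bash
cat >look.py <<'E'
import sys
from h import *
a=robot.capture("top")[100:340,100:400];b=robot.capture("side")[130:420,80:400]
h=np.zeros((480,800,3),np.uint8)
a=cv2.resize(a,(400,320));b=cv2.resize(b,(400,362));h[:320,:400]=a;h[:362,400:]=b
cv2.imwrite(f"pics/{sys.argv[1]}.png",h[:362])
s=robot.read_state();p=s["position"];print(s["time"],p.round(4))
d=p[:2]-[.543,.221];print("case xy",d@[.9903,-.1385],d@[.1385,.9903])
E
python3 look.py l1
```

```text
2.6 [0.5617 0.3536 0.2959]
case xy 0.00017435910483985448 0.1339181248222328
```

View pics/l1.png

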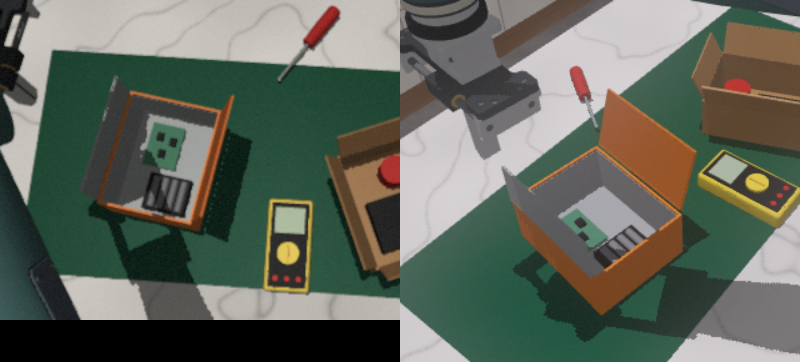

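The picture shows the hand beyond the silver flap, with its tip at crop (487,155), which matches the projection. Next: descend outside the flap, then fold it along the arc.

```bash
python3 -m creep '[{"tx":0,"ty":0,"tz":-151,"ax":0,"ay":0,"az":0,"gripper":-1},{"tx":0,"ty":0,"tz":-151,"ax":0,"ay":0,"az":0,"gripper":-1},{"tx":0,"ty":0,"tz":-151,"ax":0,"ay":0,"az":0,"gripper":-1},{"tx":0,"ty":0,"tz":-151,"ax":0,"ay":0,"az":0,"gripper":-1},{"tx":-3,"ty":-20,"tz":-151,"ax":0,"ay":0,"az":0,"gripper":-1},{"tx":-5,"ty":-38,"tz":-151,"ax":0,"ay":0,"az":0,"gripper":-1},{"tx":-7,"ty":-54,"tz":-152,"ax":0,"ay":0,"az":0,"gripper":-1},{"tx":-10,"ty":-69,"tz":-156,"ax":0,"ay":0,"az":0,"gripper":-1},{"tx":-11,"ty":-81,"tz":-164,"ax":0,"ay":0,"az":0,"gripper":-1},{"tx":-13,"ty":-91,"tz":-175,"ax":0,"ay":0,"az":0,"gripper":-1},{"tx":-14,"ty":-97,"tz":-188,"ax":0,"ay":0,"az":0,"gripper":-1},{"tx":-14,"ty":-97,"tz":-188,"ax":0,"ay":0,"az":0,"gripper":-1}]' && python3 look.py l2
```

```text
time: 3.8
position: [0.5472, 0.2561, 0.106]
orientation: [0.109, 1.57, -0.111]
force: [-0.1, -0.2, -0.6]
grip_width: 0.0004
3.9 [0.5479 0.2574 0.1074]
case xy -0.0002212039570772253 0.036695100542145566
```

View pics/l2.png

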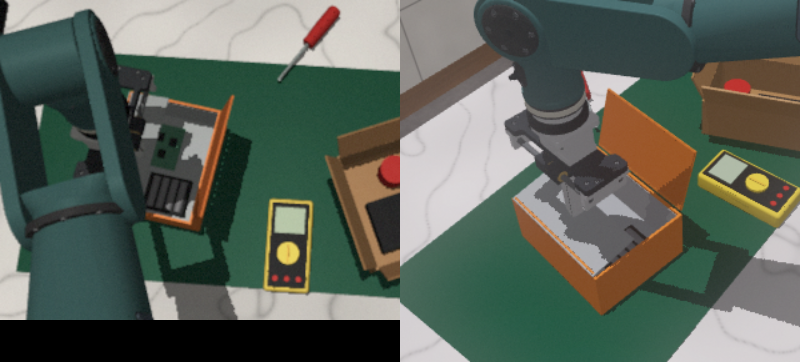

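The silver flap is nearly down, with the tip on it at about crop (580,210) in the side view. Next: press it flat, then read the force.

```bash
python3 -m creep '[{"tx":-1,"ty":-4,"tz":-8,"ax":0,"ay":0,"az":0,"gripper":-1},{"tx":-1,"ty":-6,"tz":-13,"ax":0,"ay":0,"az":0,"gripper":-1},{"tx":-1,"ty":-6,"tz":-15,"ax":0,"ay":0,"az":0,"gripper":-1},{"tx":-1,"ty":-6,"tz":-15,"ax":0,"ay":0,"az":0,"gripper":-1},{"tx":-1,"ty":-6,"tz":-15,"ax":0,"ay":0,"az":0,"gripper":-1}]'
```

```text
time: 4.4
position: [0.5472, 0.2518, 0.0942]
orientation: [0.109, 1.567, -0.108]
force: [-2.6, 0.3, 7.3]
grip_width: 0.0005
```

The tip has stopped at z = 94.2 mm against 7 N, so the tuck flap is on its stop. Now up and over to the outside of the cover.

```bash
python3 -m creep '[{"tx":0,"ty":0,"tz":190,"ax":0,"ay":0,"az":0,"gripper":-1},{"tx":0,"ty":0,"tz":190,"ax":0,"ay":0,"az":0,"gripper":-1},{"tx":0,"ty":0,"tz":190,"ax":0,"ay":0,"az":0,"gripper":-1},{"tx":0,"ty":0,"tz":190,"ax":0,"ay":0,"az":0,"gripper":-1},{"tx":-28,"ty":-198,"tz":190,"ax":0,"ay":0,"az":0,"gripper":-1},{"tx":-28,"ty":-198,"tz":190,"ax":0,"ay":0,"az":0,"gripper":-1},{"tx":-28,"ty":-198,"tz":190,"ax":0,"ay":0,"az":0,"gripper":-1},{"tx":-28,"ty":-198,"tz":190,"ax":0,"ay":0,"az":0,"gripper":-1},{"tx":-28,"ty":-198,"tz":190,"ax":0,"ay":0,"az":0,"gripper":-1}]' && python3 look.py l3
```

```text
time: 5.3
position: [0.5184, 0.0483, 0.2825]
orientation: [0.113, 1.568, -0.117]
force: [0.8, 0.4, -0.3]
grip_width: 0.0005
5.4 [0.5189 0.0526 0.2824]
case xy -0.0005349656459187821 -0.170098524695472
```

View pics/l3.png

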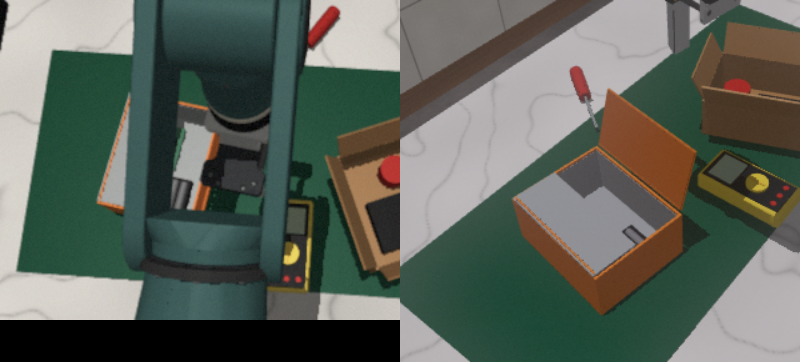

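The silver flap lies flat, at crop (575,205) in the side view. The cover still stands, with its free edge at (610,90) to (695,150). Next: fold the cover.

```bash
python3 -m creep '[{"tx":0,"ty":0,"tz":-109,"ax":0,"ay":0,"az":0,"gripper":-1},{"tx":0,"ty":0,"tz":-109,"ax":0,"ay":0,"az":0,"gripper":-1},{"tx":0,"ty":0,"tz":-109,"ax":0,"ay":0,"az":0,"gripper":-1},{"tx":4,"ty":28,"tz":-109,"ax":0,"ay":0,"az":0,"gripper":-1},{"tx":7,"ty":50,"tz":-109,"ax":0,"ay":0,"az":0,"gripper":-1},{"tx":11,"ty":76,"tz":-109,"ax":0,"ay":0,"az":0,"gripper":-1},{"tx":14,"ty":97,"tz":-111,"ax":0,"ay":0,"az":0,"gripper":-1},{"tx":16,"ty":116,"tz":-118,"ax":0,"ay":0,"az":0,"gripper":-1},{"tx":19,"ty":134,"tz":-130,"ax":0,"ay":0,"az":0,"gripper":-1},{"tx":20,"ty":147,"tz":-146,"ax":0,"ay":0,"az":0,"gripper":-1},{"tx":22,"ty":155,"tz":-164,"ax":0,"ay":0,"az":0,"gripper":-1},{"tx":22,"ty":155,"tz":-164,"ax":0,"ay":0,"az":0,"gripper":-1}]'
python3 -m creep '[{"tx":0,"ty":2,"tz":-10,"ax":0,"ay":0,"az":0,"gripper":-1},{"tx":0,"ty":4,"tz":-19,"ax":0,"ay":0,"az":0,"gripper":-1},{"tx":0,"ty":4,"tz":-23,"ax":0,"ay":0,"az":0,"gripper":-1},{"tx":0,"ty":4,"tz":-23,"ax":0,"ay":0,"az":0,"gripper":-1},{"tx":0,"ty":4,"tz":-23,"ax":0,"ay":0,"az":0,"gripper":-1}]'
```

```text
time: 6.6
position: [0.5396, 0.2099, 0.116]
orientation: [0.106, 1.573, -0.108]
force: [-0.2, -0.6, -1.5]
grip_width: 0.0004
time: 7.1
position: [0.5416, 0.2127, 0.0981]
orientation: [0.111, 1.566, -0.108]
force: [-2.7, -0.6, 7.3]
grip_width: 0.0005
```

It stopped at z = 98.1 mm with 7 N, which is level. Now lift away and check.

```bash
python3 -m creep '[{"tx":0,"ty":0,"tz":200,"ax":0,"ay":0,"az":0,"gripper":-1},{"tx":0,"ty":0,"tz":200,"ax":0,"ay":0,"az":0,"gripper":-1},{"tx":0,"ty":0,"tz":200,"ax":0,"ay":0,"az":0,"gripper":-1},{"tx":0,"ty":0,"tz":200,"ax":0,"ay":0,"az":0,"gripper":-1},{"tx":-150,"ty":-250,"tz":200,"ax":0,"ay":0,"az":0,"gripper":-1},{"tx":-150,"ty":-250,"tz":200,"ax":0,"ay":0,"az":0,"gripper":-1},{"tx":-150,"ty":-250,"tz":200,"ax":0,"ay":0,"az":0,"gripper":-1},{"tx":-150,"ty":-250,"tz":200,"ax":0,"ay":0,"az":0,"gripper":-1},{"tx":-150,"ty":-250,"tz":200,"ax":0,"ay":0,"az":0,"gripper":-1},{"tx":-150,"ty":-250,"tz":200,"ax":0,"ay":0,"az":0,"gripper":-1},{"tx":-150,"ty":-250,"tz":200,"ax":0,"ay":0,"az":0,"gripper":-1},{"tx":-150,"ty":-250,"tz":200,"ax":0,"ay":0,"az":0,"gripper":-1}]' && python3 look.py l4
```

```text
time: 8.3
position: [0.3908, -0.0381, 0.2959]
orientation: [0.112, 1.566, -0.111]
force: [0.1, 0.6, -0.7]
grip_width: 0.0004
8.4 [ 0.3914 -0.0369  0.2955]
case xy -0.11442445080800462 -0.27641119171086354
```

View pics/l4.png

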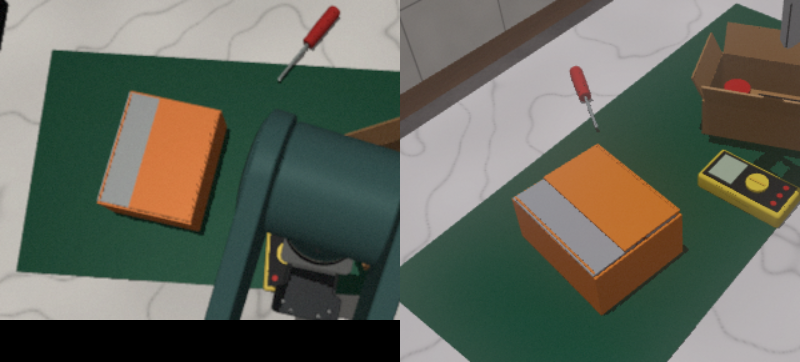

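The case is closed. The orange cover lies over the silver flap, with its edge running from crop (545,180) to (625,250) in the side view, and the carton is where it was. I'll hand the job in.

```bash
python3 -c "
from workcell import robot
print(robot.close_job())"
```

```text
the job is handed in; nothing more can be done
None
```

The orange case is closed. I folded the silver tuck flap down first, then the orange cover over it, using the shut fingertips, and handed the job in at about 8.4 s of the 42 s allowed.

- **Flaps:** the fingertip stopped at z = 94.2 mm on the tuck flap and 98.1 mm on the cover. The expected heights are 94 and 98 mm. The pressing force read about 7 N each time.
- **Final picture:** both flaps lie flat with the cover overlapping the tuck flap, and the hand is clear of everything.
- **Carton:** as far as it shows in the pictures, it stands where it was. I judged this by eye and did not measure it.

None of these checks failed or disagreed. I did not look again after handing in.

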